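# Find the socket that fits the turntable nut

### The job

The brass nut on the green bonsai turntable base is to be loosened, and only one of the three look-alike T-handled sockets on the rubber mat fits it: try them on the nut, standing any that does not go on back upright on the mat. Keep the one that fits fully home on the nut, its mouth down on the seat all round, and finish while still gripping its T-bar: do not let go. Leave the pots and the brush where they are.

Things in the scene. Friction and masses are not known exactly. Their poses are not given: they have to be found in the camera images.
- socket_a: One of 3 look-alike loose steel T-handled sockets, 0.2-0.4 kg, upright, mouth down; letters say nothing of size. Origin: centre of mouth (underside), z up. Hexagonal body 44 mm across flats, z 0-40; neck 15 mm thick, z 40-60; blue T-bar 80 mm along x, 16 wide, z 60-76. Hex hollow 30 mm deep, corners (as outside) along x and every 60 deg. Fitting one: 1 mm play a side; others too small.
- socket_b: One of 3 look-alike loose steel T-handled sockets, 0.2-0.4 kg, upright, mouth down; letters say nothing of size. Origin: centre of mouth (underside), z up. Hexagonal body 44 mm across flats, z 0-40; neck 15 mm thick, z 40-60; blue T-bar 80 mm along x, 16 wide, z 60-76. Hex hollow 30 mm deep, corners (as outside) along x and every 60 deg. Fitting one: 1 mm play a side; others too small.
- socket_c: One of 3 look-alike loose steel T-handled sockets, 0.2-0.4 kg, upright, mouth down; letters say nothing of size. Origin: centre of mouth (underside), z up. Hexagonal body 44 mm across flats, z 0-40; neck 15 mm thick, z 40-60; blue T-bar 80 mm along x, 16 wide, z 60-76. Hex hollow 30 mm deep, corners (as outside) along x and every 60 deg. Fitting one: 1 mm play a side; others too small.
- turntable: Green turntable base, fixed to the bench, origin under its centre. Foot disc 170 mm across, 18 high; cone up to a flat seat 68 mm across at z = 50 mm. On it a fixed brass hex nut 30 mm across flats, z 50 to 66 mm (top 3 mm chamfered 1.5 mm a side), an 18 mm stud end 5 mm above it. Nut corners point along the base's x and every 60 degrees.
- nut_seat (a point): Centre of the flat seat under the nut, on the nut's axis, 50 mm above the bench; same axes as the turntable. A socket fully home on the nut has its mouth on this seat; one that is too small stops with its mouth 12 to 17 mm higher.
- mat: Black rubber mat, 170 mm (its x) by 370 mm (its y), 6 mm thick, fixed on the bench, origin at the centre of its underside. The three sockets stand on it in a row along y, about 120 mm apart, their bars roughly along the mat's x.
- terracotta_pot: Bystander: loose terracotta pot, 90 mm across, 65 mm high, origin at the centre of its underside.
- blue_bowl: Bystander: loose blue glazed bowl, 110 mm across, 40 mm high, origin at the centre of its underside.
- brush: Bystander: loose hand brush, about 200 mm long, lying flat on the bench beyond the mat, origin under its middle, along its own x.

How it is judged (in metres and radians):
At the end, for the whole second after the job is handed in: The fitting socket is fully home on the nut (mouth within 4 mm of the seat and of the nut axis, upright within 0.08 rad, still), its T-bar gripped (finger contact over 4 N, fingers down over the bar); the other two stand upright (0.1 rad) and still on the mat (((horizontal distance between socket_a and nut_seat below 0.004 m and z of socket_a in the frame of nut_seat between -0.004 and 0.004 m and angle between socket_a's own z axis and vertical below 0.08 rad and contact force between the fingers and socket_a above 4 N and z of the grasp point in the frame of socket_a below 0.092 m and linear speed of each of socket_a, socket_b, socket_c below 0.02 m/s and x of socket_b in the frame of mat between -0.085 and 0.085 m and y of socket_b in the frame of mat between -0.185 and 0.185 m and z of each of socket_b, socket_c in the frame of mat below 0.01 m and angle between each of socket_b, socket_c's own z axis and vertical below 0.1 rad and x of socket_c in the frame of mat between -0.085 and 0.085 m and y of socket_c in the frame of mat between -0.185 and 0.185 m) or (horizontal distance between socket_b and nut_seat below 0.004 m and z of socket_b in the frame of nut_seat between -0.004 and 0.004 m and angle between socket_b's own z axis and vertical below 0.08 rad and contact force between the fingers and socket_b above 4 N and z of the grasp point in the frame of socket_b below 0.092 m and linear speed of each of socket_b, socket_a, socket_c below 0.02 m/s and x of socket_a in the frame of mat between -0.085 and 0.085 m and y of socket_a in the frame of mat between -0.185 and 0.185 m and z of each of socket_a, socket_c in the frame of mat below 0.01 m and angle between each of socket_a, socket_c's own z axis and vertical below 0.1 rad and x of socket_c in the frame of mat between -0.085 and 0.085 m and y of socket_c in the frame of mat between -0.185 and 0.185 m) or (horizontal distance between socket_c and nut_seat below 0.004 m and z of socket_c in the frame of nut_seat between -0.004 and 0.004 m and angle between socket_c's own z axis and vertical below 0.08 rad and contact force between the fingers and socket_c above 4 N and z of the grasp point in the frame of socket_c below 0.092 m and linear speed of each of socket_c, socket_a, socket_b below 0.02 m/s and x of socket_a in the frame of mat between -0.085 and 0.085 m and y of socket_a in the frame of mat between -0.185 and 0.185 m and z of each of socket_a, socket_b in the frame of mat below 0.01 m and angle between each of socket_a, socket_b's own z axis and vertical below 0.1 rad and x of socket_b in the frame of mat between -0.085 and 0.085 m and y of socket_b in the frame of mat between -0.185 and 0.185 m))); the arm keeps its last pose, push and grip.
It fails at once if the terracotta pot is shoved (more than 30 mm) or tipped (distance of terracotta_pot from where it was at the start of the episode above 0.03 m or angle between terracotta_pot's own z axis and vertical above 0.4 rad).
It fails at once if the blue bowl is shoved (more than 30 mm) or tipped (distance of blue_bowl from where it was at the start of the episode above 0.03 m or angle between blue_bowl's own z axis and vertical above 0.4 rad).
It fails at once if the brush is shoved (more than 30 mm) or tipped (distance of brush from where it was at the start of the episode above 0.03 m or angle between brush's own z axis and vertical above 0.4 rad).
It also fails if it takes over 72 s, if anything falls off the work surface, if the arm or the gripper's body presses on something with over 40 N, if the wrist force passes 120 N, or if a joint passes its speed limit or range.

### The arm

A 6-joint arm with a two-finger parallel gripper is mounted at the origin on the work surface. World frame = base frame: x ahead of the robot, y to its left, z up, the work surface at z = 0. Lengths are in m, angles in degrees, forces in N, time in s.
With the tool pointing down it reaches from about 0.3 to 0.75 m from the base axis. Payload 8.5 kg.
Tool frame: the origin (TCP) lies at the very end of the fingers, on their centre line; the grasp point (between the pads) lies 19 mm behind it; x points along the fingers, y is the direction in which the jaws open and shut, and the axes are right-handed (so a half turn about x gives the same grasp; the last joint's range is limited). The gripper opens to 85 mm and grips with 20 to 120 N. Pads are 22 mm wide; open, the fingers measure 114 mm over their backs; the gripper's body (76 mm by 85 mm) begins 54 mm behind the grasp point. The pads swing forward as they close: fully open they stand 13 mm farther back than shut.
Start: joints at [-12.336, 21.807, 74.336, -0, 83.858, -12.336], TCP at [0.55, 0, 0.231] pointing down, gripper open.
Joint ranges: [-178.18, 178.18], [-50.72, 133.34], [12.68, 142.11], [-81.47, 261.47], [9.98, 163.14], [-165.26, 165.26]. Speed limits (degrees/s): [136.94, 136.94, 180, 180, 180, 180].

### API

Orientations are given as a 3x3 rotation matrix whose columns are the frame's x, y, z axes.
In Python, from rig import env, eyes, close_job gives the robot as it stands.
- The arm moves only by the shell command python3 -m pendant 'ROWS' [OPENING] [FORCE]. ROWS is a JSON object of lists of equal length, an entry for each row: "travel": the shift along the world's x, y, z in mm, a list of three; "delta_rot": the turn, a rotation vector about the world's x, y, z in rad, a list of three. In form: {"travel": [[x, y, z], ...], "delta_rot": [[wx, wy, wz], ...]}. A call has 1 to 20 rows; each row shifts and turns the commanded pose from where the row before left it; what a row does not reach is not made up. A row lasts 1/12 s, in which the tool goes at most 41.7 mm and 7.16 degrees, less where a joint would pass 70% of its speed; a pose out of reach is approached as far as the arm can. A call with a gripper value outside its range is refused whole. OPENING is the finger opening in mm, from 0 to 85.4, set as the call begins (- or left out, the last holds). The fingers move at their own pace and stop on an object; FORCE is the grip in N (left out, the last holds). Time passes only in rows, so rows that do not move let the fingers close. It gives the time, the measured TCP pose, the force and the opening at its end, in the units of the state.
- env.observe(): the state, without advancing time (a new reading comes with each control period).
- eyes.get_image(name): name is "scene" or "side" or "wrist"; returns the picture (420x560x3 uint8, red, green, blue); there is no depth.
- eyes.camera_model(name): a dict with "vfov" (degrees; the focal length in pixels is half the picture's height over the tangent of half this angle, whatever the lens; pixels are square), "cx", "cy" (the principal point, pixels), "k1" (the pictures are not rectified: a ray, as slopes to the right and down, at radius r is drawn at 1 + k1 r^2 times it, then the intrinsics apply), "pose" (4x4, takes a point from camera to world coordinates). Camera axes: x right, y up, looking along -z (the intrinsics and any distortion apply to the point x, -y, -z); pixel columns grow to the right and rows downward; lengths in m; the calibration is good to about 2 mm. A picture is of the moment at which its call begins: read the wrist's pose just before it. camera_model takes no time and is no camera call; for the wrist camera it gives the pose at the moment of the call.
- close_job(): hands the job in, once; it reports no verdict.
The state is a dict: "time_s": time; "q": joint angles; "qvel": joint speeds; "joint_efforts": joint torques, N m; "position": TCP position; "tool_rot": TCP orientation; "ft_force": force on the tool from outside, world axes, zero at the start; "wrist_torque": the same for the moment, N m; "grip_width": finger opening in m.
Only numpy, scipy, OpenCV 4.12 (cv2) and the standard library are available. Lean on these libraries where they do the work, as an engineer would, in place of code of your own. Each camera call takes 0.05 s, during which the arm holds its last target. There are 200 camera calls.

## Working session

There is one attempt and no reset: what is moved stays moved. The work goes in short steps, Python scripts to look and compute and a shell command to move; the robot and the scene stay as the last step left them, time stands still between calls to the robot, and variables do not carry over. Pictures are saved under pics/ and viewed, about 8 in all and at most 12, crops included, and the job is handed in when it is done.

```bash
mkdir -p pics; ls; python3 - <<'E'
from rig import env,eyes
import cv2,numpy as np
s=env.observe();print(s)
for n in("scene","side","wrist"):
    m=eyes.camera_model(n);print(n,m)
ims=[eyes.get_image(n) for n in("scene","side","wrist")]
for n,i in zip(("scene","side","wrist"),ims): cv2.imwrite(f"pics/{n}0.png",i[:,:,::-1])
cv2.imwrite("pics/all0.png",cv2.resize(np.vstack([np.hstack([ims[0],ims[1]]),np.hstack([ims[2],ims[2]*0])])[:,:,::-1],(800,600)))
E
```

```text
pics
{'time_s': 0.0, 'q': array([-1.23351384e+01,  2.18429575e+01,  7.43858717e+01,  1.62520748e-03,
        8.38583676e+01, -1.23360769e+01]), 'qvel': array([ 0.06255311, -0.04159963, -0.13713538, -0.10864641,  0.05761782,
        0.03428239]), 'joint_efforts': array([-1.00240642e-03, -4.48466885e+01, -2.31285810e+01, -2.87182611e-04,
        4.73836102e-03,  1.77242771e-05]), 'position': array([5.49703520e-01, 7.61034888e-05, 2.30686763e-01]), 'tool_rot': array([[-1.48071339e-03,  9.99998904e-01,  1.30627842e-05],
       [ 3.52667984e-04,  1.35849985e-05, -9.99999938e-01],
       [-9.99998842e-01, -1.48070869e-03, -3.52687713e-04]]), 'ft_force': array([ 0.05651337,  0.8271368 , -0.42447631]), 'wrist_torque': array([ 0.00765096, -0.02527846, -0.00062294]), 'grip_width': 0.0855899312692078}
scene {'vfov': 43.52498614748048, 'cx': 278.1323565154634, 'cy': 211.5685737426608, 'k1': 0.05836288317220521, 'pose': array([[-0.73308308, -0.55263235,  0.39646776,  1.07051084],
       [ 0.68009732, -0.58915331,  0.43630953,  0.48696582],
       [-0.00753847,  0.5894878 ,  0.8077421 ,  0.9209200
[... 198 characters left out ...]
0.96173512,  0.16313559, -0.22011892,  0.41627182],
       [-0.27395365,  0.58392723, -0.76418479, -0.70697028],
       [ 0.0038677 ,  0.79524573,  0.60627491,  0.66482579],
       [ 0.        ,  0.        ,  0.        ,  1.        ]])}
wrist {'vfov': 63.61827953897138, 'cx': 283.4512427235313, 'cy': 219.83786419357642, 'k1': -0.017529249643031302, 'pose': array([[ 9.99998536e-01, -1.43575186e-03,  9.31035607e-04,
         5.49457208e-01],
       [ 1.13702051e-03,  9.64107240e-01,  2.65510708e-01,
         6.75546689e-02],
       [-1.27882566e-03, -2.65509261e-01,  9.64107461e-01,
         3.73336552e-01],
       [ 0.00000000e+00,  0.00000000e+00,  0.00000000e+00,
         1.00000000e+00]])}
```

View pics/all0.png

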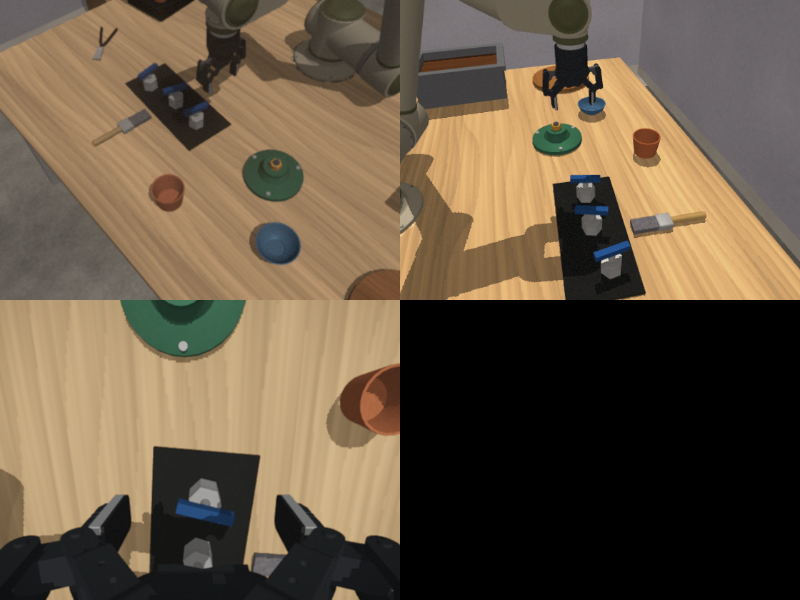

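```bash
cat > h.py <<'E'
from rig import env,eyes
import cv2,numpy as np
def grab(n):
    m=eyes.camera_model(n); return eyes.get_image(n),m
def slopes(m,px):
    px=np.atleast_2d(np.asarray(px,float)); f=210/np.tan(np.radians(m['vfov']/2))
    d=(px-[m['cx'],m['cy']])/f; u=d.copy()
    for _ in range(15): u=d/(1+m['k1']*(u**2).sum(1,keepdims=True))
    return u
def ray(m,px):
    u=slopes(m,px); P=np.asarray(m['pose'])
    return P[:3,3],np.c_[u[:,0],-u[:,1],-np.ones(len(u))]@P[:3,:3].T
def onplane(m,px,z):
    o,d=ray(m,px); return o+d*((z-o[2])/d[:,2])[:,None]
def proj(m,X):
    P=np.asarray(m['pose']); c=(np.atleast_2d(X)-P[:3,3])@P[:3,:3]
    u=np.c_[c[:,0],-c[:,1]]/-c[:,2:]; f=210/np.tan(np.radians(m['vfov']/2))
    return u*(1+m['k1']*(u**2).sum(1,keepdims=True))*f+[m['cx'],m['cy']]
def tri(pairs):
    A=np.zeros((3,3));b=np.zeros(3)
    for m,p in pairs:
        o,d=ray(m,p);d=d[0]/np.linalg.norm(d[0]);M=np.eye(3)-np.outer(d,d);A+=M;b+=M@o
    return np.linalg.solve(A,b)
def blobs(mask,amin=60):
    mask=cv2.morphologyEx(mask.astype(np.uint8)*255,cv2.MORPH_OPEN,np.ones((2,2)))
    cs,_=cv2.findContours(mask,cv2.RETR_EXTERNAL,cv2.CHAIN_APPROX_NONE)
    return [c[:,0,:] for c in sorted(cs,key=cv2.contourArea,reverse=True) if cv2.contourArea(c)>amin]
def hsv(i): return cv2.cvtColor(i,cv2.COLOR_RGB2HSV)
def hm(i,h0,h1,s=110,v=40):
    h=hsv(i); return (h[...,0]>=h0)&(h[...,0]<=h1)&(h[...,1]>=s)&(h[...,2]>=v)
E
python3 - <<'E'
from h import *
np.set_printoptions(precision=4,suppress=True)
for n in("scene","side"):
    i=cv2.imread(f"pics/{n}0.png")[:,:,::-1].copy();m=eyes.camera_model(n)
    for nm,msk,z in(("bar",hm(i,100,125,130,40),.082),("green",hm(i,60,90,90,20),0.01),("brass",hm(i,10,28,170,60),.066)):
        for c in blobs(msk,40)[:8]:
            w=onplane(m,c,z)[:,:2]*1000
            r=cv2.minAreaRect(w.astype(np.float32))
            print(n,nm,len(c),c.mean(0).round(0),np.round(r[0],1),np.round(r[1],1),round(r[2],1))
    i2=i[...,::-1]
    cv2.imwrite(f"pics/z{n}.png",i2)
E
```

```text
side bar 120 [297. 352.] [ 552.9 -333.9] [82.6 24.6] 6.8
side bar 114 [269. 295.] [ 539.3 -214.7] [29.1 79.9] 71.5
side bar 99 [260. 251.] [ 550.9 -107.1] [27.1 75.7] 74.4
side green 180 [220. 195.] [522.6 185.9] [172.6 165.4] 80.1
side brass 66 [195. 112.] [506.6 550.7] [157.9  36. ] 82.3
side brass 136 [56. 91.] [ 96.3 827.5] [ 99. 113.] 9.6
side brass 115 [91. 88.] [200.9 823.6] [ 88.7 104.3] 1.6
side brass 90 [127.  83.] [320.9 831.4] [ 60.5 110. ] 16.6
side brass 37 [220. 178.] [521.  174.9] [37.2 28.4] 79.6
side brass 38 [213. 117.] [555.6 495.6] [84.6 22.1] 67.6
```

```bash
python3 -m pendant '{"travel":[[-5,34,0],[-5,34,0],[-5,34,0],[-5,34,0],[-5,34,0],[0,0,0],[0,0,0],[0,0,0]],"delta_rot":[[0,0,0],[0,0,0],[0,0,0],[0,0,0],[0,0,0],[0,0,0],[0,0,0],[0,0,0]]}'
python3 - <<'E'
from h import *
i,m=grab("wrist");np.save("m1.npy",m,allow_pickle=True)
cv2.imwrite("pics/w1.png",i[...,::-1])
s=cv2.imread("pics/scene0.png");cv2.imwrite("pics/v1.png",i[...,::-1])
print(hsv(s[...,::-1].copy())[115:135,245:255][::5,::5].tolist())
p=proj(m,[.521,.18,.066])[0];print(p)
p=p.astype(int);c=i[max(p[1]-60,0):p[1]+60,p[0]-75:p[0]+75];cv2.imwrite("pics/v1.png",np.hstack([cv2.resize(i,(560,420)),cv2.resize(c,(0,0),fx=1,fy=1)[:120]if 0 else np.zeros((420,1,3),np.uint8)])[...,::-1])
E
```

```text
time_s: 0.82
position: [0.525, 0.1698, 0.2311]
tool_rot: [[-0.0, 1.0, 0.0], [-0.0, 0.0, -1.0], [-1.0, -0.0, 0.0]]
ft_force: [0.4, -0.4, -0.2]
grip_width: 0.0857
[[[22, 156, 31], [10, 72, 32]], [[116, 78, 49], [120, 63, 53]], [[113, 69, 48], [114, 91, 45]], [[0, 18, 70], [0, 24, 74]]]
[279.58563026 190.94234738]
```

View pics/w1.png

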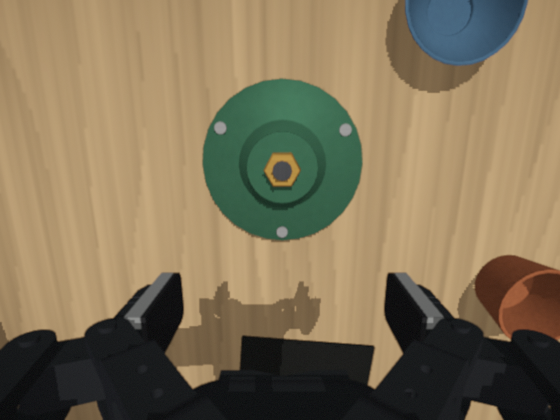

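```bash
cat > nut.py <<'E'
from h import *
np.set_printoptions(precision=2,suppress=True)
def nut(i,m,zp=.066):
    c=max(blobs(hm(i,8,30,130,60)[:, :],40),key=lambda c:-abs(np.linalg.norm(onplane(m,c,.06)[:,:2].mean(0)-[.521,.18])))
    w=onplane(m,cv2.convexHull(c)[:,0],zp)[:,:2]*1000
    M=cv2.moments(w.astype(np.float32)); ct=np.array([M['m10'],M['m01']])/M['m00']
    d=[]
    for k in range(len(w)):
        d+=[w[k]+(w[(k+1)%len(w)]-w[k])*t for t in np.linspace(0,1,20,endpoint=False)]
    d=np.array(d)-ct; a=np.arctan2(d[:,1],d[:,0]); r=np.hypot(*d.T)
    o=np.argsort(a);g=np.linspace(-np.pi,np.pi,360,endpoint=False);rr=np.interp(g,a[o],r[o],period=2*np.pi)
    F=(rr*np.exp(-6j*g)).sum(); print("nut",ct,"yaw6",-np.degrees(np.angle(F))/6,"amp",abs(F)/180,"r",rr.min(),rr.max())
if __name__=="__main__":
    i=cv2.imread("pics/w1.png")[...,::-1].copy();m=np.load("m1.npy",allow_pickle=True).item()
    nut(i,m)
    c=blobs(hm(i,55,95,60,15),500)[0]
    for z in(0.018,0.009):
        w=onplane(m,c,z)[:,:2]*1000; e=cv2.fitEllipse(w.astype(np.float32));print("foot",z,e)
    h=hsv(i); dots=[(220,128),(345,130),(282,232)]
    for d in onplane(m,dots,.018): print(d*1000)
E
python3 nut.py
```

```text
nut [523.77 198.67] yaw6 1.3499974513484272 amp 0.747914487535375 r 14.448845427871102 16.691660625323145
foot 0.018 ((524.017333984375, 198.6927032470703), (164.02084350585938, 164.7230987548828), 173.13035583496094)
foot 0.009 ((524.003662109375, 197.71473693847656), (168.1710205078125, 168.89105224609375), 173.13050842285156)
[460.02 235.82  18.  ]
[587.08 234.03  18.  ]
[523.03 125.25  18.  ]
```

```bash
python3 -m pendant '{"travel":[[1,-31,8],[1,-31,8],[1,-31,8],[1,-31,8],[1,-31,8],[1,-31,8],[1,-31,8],[1,-31,8],[1,-31,8],[1,-31,8],[1,-31,8],[1,-31,8],[0,0,0],[0,0,0],[0,0,0]],"delta_rot":[[0,0,0.12],[0,0,0.12],[0,0,0.12],[0,0,0.12],[0,0,0.12],[0,0,0.12],[0,0,0.12],[0,0,0.12],[0,0,0.12],[0,0,0.12],[0,0,0.12],[0,0,0.12],[0,0,0],[0,0,0],[0,0,0]]}'
cat > bars.py <<'E'
from h import *
import sys
np.set_printoptions(precision=2,suppress=True)
def bars(i,m,z=.082):
    for c in blobs(hm(i,100,125,110,50),150)[:5]:
        w=onplane(m,c,z)[:,:2]*1000; r=cv2.minAreaRect(w.astype(np.float32))
        b=cv2.boxPoints(r); e=[b[1]-b[0],b[2]-b[1]]; l=max(e,key=np.linalg.norm)
        print("bar px",c.mean(0),"c",np.array(r[0]),"size",np.array(r[1]),"yaw",(np.degrees(np.arctan2(l[1],l[0]))+90)%180-90)
if __name__=="__main__":
    i,m=grab("wrist");cv2.imwrite(f"pics/{sys.argv[1]}.png",i[...,::-1]);bars(i,m)
E
python3 bars.py w2
```

```text
time_s: 2.12
position: [0.5365, -0.2023, 0.327]
tool_rot: [[-0.001, 0.134, 0.991], [0.001, 0.991, -0.134], [-1.0, 0.001, -0.001]]
ft_force: [-0.5, 0.5, 0.6]
grip_width: 0.0852
bar px [184.01 212.91] c [ 553.56 -321.86] size [79.63 21.7 ] yaw 6.6150894
bar px [377.83 187.63] c [553.15 -93.87] size [20.06 81.59] yaw -14.580681
bar px [283.75 190.78] c [ 542.06 -202.17] size [17.01 81.67] yaw -19.071053
```

View pics/w2.png

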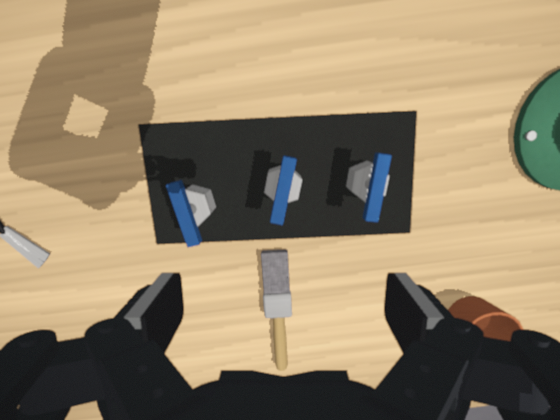

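```bash
python3 -m pendant '{"travel":[[3,18,-28],[3,18,-28],[3,18,-28],[3,18,-28],[3,18,-28],[2,19,-27],[0,0,0],[0,0,0],[0,0,0]],"delta_rot":[[0,0,-0.02],[0,0,-0.02],[0,0,-0.02],[0,0,-0.02],[0,0,-0.02],[0,0,-0.02],[0,0,0],[0,0,0],[0,0,0]]}' 50 60
python3 bars.py w3
```

```text
time_s: 2.92
position: [0.5545, -0.0932, 0.1617]
tool_rot: [[0.002, 0.248, 0.969], [-0.001, 0.969, -0.248], [-1.0, -0.001, 0.002]]
ft_force: [-0.9, -0.7, 0.3]
grip_width: 0.0501
bar px [130.66 243.27] c [ 541.37 -199.53] size [21.81 82.91] yaw -18.805054
bar px [283.06 223.08] c [552.83 -92.53] size [16.49 80.61] yaw -14.274872
bar px [  9.2  316.92] c [ 573.24 -305.41] size [23.5  54.35] yaw -27.533363
```

View pics/w3.png

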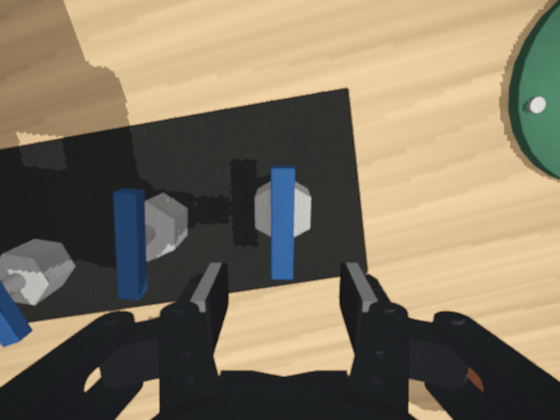

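```bash
python3 -m pendant '{"travel":[[-2,0.7,-25],[0,0,-25],[0,0,-25],[0,0,-20],[0,0,-10],[0,0,0],[0,0,0]],"delta_rot":[[0,0,0],[0,0,0],[0,0,0],[0,0,0],[0,0,0],[0,0,0],[0,0,0]]}' 50 60
python3 -m pendant '{"travel":[[0,0,0],[0,0,0],[0,0,0],[0,0,0],[0,0,0],[0,0,0]],"delta_rot":[[0,0,0],[0,0,0],[0,0,0],[0,0,0],[0,0,0],[0,0,0]]}' 0 60
```

```text
time_s: 3.55
position: [0.5526, -0.093, 0.0565]
tool_rot: [[0.002, 0.249, 0.969], [-0.001, 0.969, -0.249], [-1.0, -0.0, 0.002]]
ft_force: [0.1, -0.3, 0.4]
grip_width: 0.0502
time_s: 4.05
position: [0.5525, -0.0928, 0.0565]
tool_rot: [[0.002, 0.248, 0.969], [-0.001, 0.969, -0.248], [-1.0, -0.001, 0.002]]
ft_force: [-1.2, -1.7, 6.2]
grip_width: 0.0151
```

```bash
python3 -m pendant '{"travel":[[0,0,15],[0,0,30],[0,0,30],[0,0,28],[-3,32,0],[-3,32,0],[-3,32,0],[-3,32,0],[-3,32,0],[-3,32,0],[-3,33,0],[-4,33,0],[-4,33.4,0],[0,0,0],[0,0,0],[0,0,0]],"delta_rot":[[0,0,0],[0,0,0],[0,0,0],[0,0,0],[0,0,0.029],[0,0,0.029],[0,0,0.029],[0,0,0.029],[0,0,0.029],[0,0,0.029],[0,0,0.029],[0,0,0.029],[0,0,0.029],[0,0,0],[0,0,0],[0,0,0]]}'
python3 - <<'E'
from h import *
import bars,nut
o=[]
for n,P in(("scene",0),("side",0),("wrist",0)):
    i,m=grab(n);cv2.imwrite(f"pics/{n}4.png",i[...,::-1])
    if n=="wrist": bars.bars(i,m,.182); o.append(cv2.resize(i,(400,300)));nut.nut(i,m)
    else:
        p=proj(m,[.524,.199,.1])[0].astype(int);o.append(cv2.resize(i[p[1]-50:p[1]+50,p[0]-66:p[0]+67],(400,300)))
cv2.imwrite("pics/v4.png",np.vstack([np.hstack(o[:2]),np.hstack([o[2],o[2]*0])])[...,::-1])
E
```

```text
time_s: 5.38
position: [0.5228, 0.1989, 0.1581]
tool_rot: [[-0.001, -0.01, 1.0], [-0.0, 1.0, 0.01], [-1.0, -0.0, -0.001]]
ft_force: [0.3, 0.1, -3.6]
grip_width: 0.0148
bar px [284.48 288.4 ] c [519.  198.8] size [75.08 15.84] yaw 0.5047226Traceback (most recent call last):
  File "<stdin>", line 6, in <module>
  File "nut.py", line 4, in nut
    c=max(blobs(hm(i,8,30,130,60)[:, :],40),key=lambda c:-abs(np.linalg.norm(onplane(m,c,.06)[:,:2].mean(0)-[.521,.18])))
ValueError: max() iterable argument is empty
```

```bash
python3 -m pendant '{"travel":[[0.8,-0.5,-12],[0,0,-12],[0,0,-12],[0,0,0],[0,0,0]],"delta_rot":[[0,0,0],[0,0,0],[0,0,0],[0,0,0],[0,0,0]]}'
python3 -m pendant '{"travel":[[0,0,-2],[0,0,-2],[0,0,-2],[0,0,0],[0,0,0]],"delta_rot":[[0,0,0],[0,0,0],[0,0,0],[0,0,0],[0,0,0]]}'
python3 -m pendant '{"travel":[[0,0,-2],[0,0,-1],[0,0,0],[0,0,0]],"delta_rot":[[0,0,0],[0,0,0],[0,0,0],[0,0,0]]}'
```

```text
time_s: 5.95
position: [0.5239, 0.1979, 0.1222]
tool_rot: [[-0.001, -0.009, 1.0], [-0.0, 1.0, 0.009], [-1.0, -0.0, -0.001]]
ft_force: [1.0, 0.5, -2.8]
grip_width: 0.0151
time_s: 6.37
position: [0.5239, 0.1986, 0.1166]
tool_rot: [[0.0, -0.01, 1.0], [0.0, 1.0, 0.01], [-1.0, 0.0, 0.0]]
ft_force: [0.1, 0.1, -1.5]
grip_width: 0.0153
time_s: 6.7
position: [0.5245, 0.1986, 0.1162]
tool_rot: [[0.004, -0.01, 1.0], [0.0, 1.0, 0.01], [-1.0, 0.0, 0.004]]
ft_force: [-5.0, -2.5, 19.4]
grip_width: 0.0151
```

```bash
python3 -m pendant '{"travel":[[-1,-0.5,0],[0,0,0],[0,0,0]],"delta_rot":[[0,0,0],[0,0,0],[0,0,0]]}'
python3 -c "
from rig import env;print(env.observe()['wrist_torque'])"
python3 -m pendant '{"travel":[[-1,-0.5,0],[0,0,0],[0,0,0]],"delta_rot":[[0,0,0],[0,0,0],[0,0,0]]}'
python3 -c "
from rig import env;print(env.observe()['wrist_torque'])"
```

```text
time_s: 6.95
position: [0.5242, 0.1984, 0.1163]
tool_rot: [[0.006, -0.01, 1.0], [0.001, 1.0, 0.01], [-1.0, 0.001, 0.006]]
ft_force: [-3.4, -0.1, 17.8]
grip_width: 0.0149
[-0.03532528  0.62723993 -0.00354426]
time_s: 7.2
position: [0.5238, 0.1982, 0.1163]
tool_rot: [[0.007, -0.01, 1.0], [0.002, 1.0, 0.01], [-1.0, 0.002, 0.007]]
ft_force: [0.1, 0.5, 15.5]
grip_width: 0.0146
[ 0.28872572  0.09538178 -0.04566009]
```

```bash
z='[0,0,0]'; python3 -m pendant '{"travel":[[-1,0,0],[-1,0,0],[0,0,0]],"delta_rot":[[0,0,0],[0,0,0],[0,0,0]]}'
python3 -m pendant '{"travel":[[1,1,0],[1,1,0],[0,0,0]],"delta_rot":[[0,0,0],[0,0,0],[0,0,0]]}'
python3 -m pendant '{"travel":[[0,-2,0],[0,-2,0],[0,0,0]],"delta_rot":[[0,0,0],[0,0,0],[0,0,0]]}'
python3 -m pendant '{"travel":[[0,2,0],[0,0,0],[0,0,0]],"delta_rot":[[0,0,0.07],[0,0,0],[0,0,0]]}'
python3 -m pendant '{"travel":[[0,0,0],[0,0,0],[0,0,0]],"delta_rot":[[0,0,-0.07],[0,0,-0.07],[0,0,0]]}'
```

```text
time_s: 7.45
position: [0.523, 0.1982, 0.1164]
tool_rot: [[0.011, -0.01, 1.0], [0.002, 1.0, 0.01], [-1.0, 0.002, 0.011]]
ft_force: [4.6, 1.5, 12.9]
grip_width: 0.0149
time_s: 7.7
position: [0.5238, 0.199, 0.1164]
tool_rot: [[0.007, -0.011, 1.0], [-0.001, 1.0, 0.011], [-1.0, -0.001, 0.007]]
ft_force: [-0.9, -5.1, 17.1]
grip_width: 0.0152
time_s: 7.95
position: [0.5238, 0.1974, 0.1163]
tool_rot: [[0.008, -0.01, 1.0], [0.005, 1.0, 0.01], [-1.0, 0.005, 0.008]]
ft_force: [0.3, 7.9, 13.8]
grip_width: 0.0148
time_s: 8.2
position: [0.5239, 0.1984, 0.1163]
tool_rot: [[0.008, -0.081, 0.997], [0.002, 0.997, 0.081], [-1.0, 0.001, 0.008]]
ft_force: [-0.0, 2.0, 15.2]
grip_width: 0.0149
time_s: 8.45
position: [0.5236, 0.198, 0.1163]
tool_rot: [[0.007, 0.063, 0.998], [0.001, 0.998, -0.063], [-1.0, 0.002, 0.007]]
ft_force: [-0.6, -1.2, 16.7]
grip_width: 0.0151
```

```bash
python3 - <<'E'
from h import *
o=[]
for n in("scene","side"):
    i,m=grab(n);cv2.imwrite(f"pics/{n}5.png",i[...,::-1])
    p=proj(m,[.524,.199,.08])[0].astype(int);o.append(cv2.resize(i[p[1]-50:p[1]+50,p[0]-66:p[0]+67],(400,300),interpolation=cv2.INTER_CUBIC))
cv2.imwrite("pics/v5.png",np.clip(np.hstack(o)[...,::-1]*1.6,0,255))
E
```

```text
[ WARN:0@1.896] global loadsave.cpp:1063 imwrite_ Unsupported depth image for selected encoder is fallbacked to CV_8U.
```

View pics/v5.png

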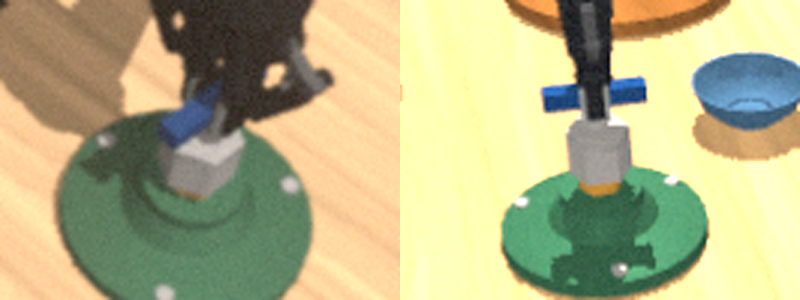

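```bash
python3 -m pendant '{"travel":[[0,0,15],[0,0,32],[3,-32,0],[3,-32,0],[3,-32,0],[3,-32,0],[3,-32,0],[3,-32,0],[3,-33,0],[4,-33,0],[4,-33,0],[0,0,-30],[0,0,-30],[0,0,-20],[0,0,-12],[0,0,0],[0,0,0]],"delta_rot":[[0,0,0],[0,0,0],[0,0,-0.02],[0,0,-0.02],[0,0,-0.02],[0,0,-0.02],[0,0,-0.02],[0,0,-0.02],[0,0,-0.02],[0,0,-0.02],[0,0,-0.02],[0,0,0],[0,0,0],[0,0,0],[0,0,0],[0,0,0],[0,0,0]]}'
```

```text
time_s: 9.97
position: [0.5508, -0.0934, 0.0683]
tool_rot: [[-0.001, 0.237, 0.971], [0.0, 0.971, -0.237], [-1.0, 0.0, -0.001]]
ft_force: [-0.4, -0.6, -1.8]
grip_width: 0.0151
```

```bash
python3 -m pendant '{"travel":[[0,0,-5],[0,0,-4],[0,0,-1.5],[0,0,-1],[0,0,0],[0,0,0]],"delta_rot":[[0,0,0],[0,0,0],[0,0,0],[0,0,0],[0,0,0],[0,0,0]]}'
```

```text
time_s: 10.47
position: [0.5509, -0.0934, 0.057]
tool_rot: [[0.0, 0.237, 0.971], [-0.0, 0.971, -0.237], [-1.0, -0.0, 0.0]]
ft_force: [-0.5, 0.4, -2.8]
grip_width: 0.0153
```

```bash
python3 -m pendant '{"travel":[[0,0,-0.7],[0,0,0],[0,0,-0.7],[0,0,0]],"delta_rot":[[0,0,0],[0,0,0],[0,0,0],[0,0,0]]}'
```

```text
time_s: 10.8
position: [0.5511, -0.0937, 0.0565]
tool_rot: [[0.001, 0.237, 0.971], [-0.001, 0.971, -0.237], [-1.0, -0.0, 0.001]]
ft_force: [-3.3, -1.0, 7.3]
grip_width: 0.015
```

```bash
python3 -m pendant '{"travel":[[0,0,0],[0,0,0],[0,0,0],[0,0,20],[0,0,40],[0,0,40],[-3,-36,0],[-3,-36,0],[-3,-36,0],[0,0,0],[0,0,0],[0,0,0]],"delta_rot":[[0,0,0],[0,0,0],[0,0,0],[0,0,0],[0,0,0],[0,0,0],[0,0,-0.03],[0,0,-0.03],[0,0,-0.03],[0,0,0],[0,0,0],[0,0,0]]}' 50 60
python3 bars.py w6
```

```text
time_s: 11.8
position: [0.5417, -0.201, 0.1552]
tool_rot: [[-0.0, 0.324, 0.946], [0.001, 0.946, -0.324], [-1.0, 0.0, -0.001]]
ft_force: [0.1, -0.2, 0.0]
grip_width: 0.0501
bar px [440.62 189.94] c [550.92 -96.29] size [21.48 80.75] yaw -13.7862015
bar px [280.48 229.22] c [ 541.08 -202.68] size [16.08 81.03] yaw -18.967003
bar px [122.97 285.61] c [ 544.41 -320.89] size [62.81 25.38] yaw 6.5121613
```

View pics/w6.png

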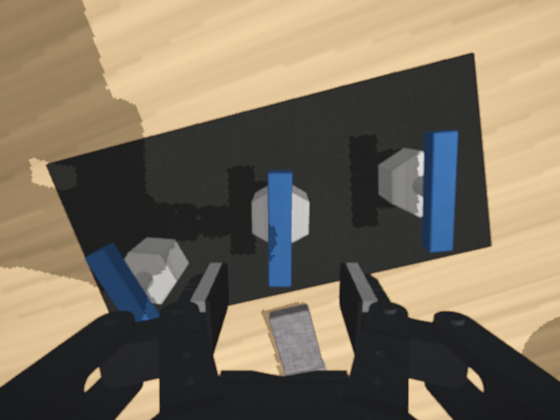

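```bash
python3 -m pendant '{"travel":[[-0.6,-1.5,-25],[0,0,-25],[0,0,-25],[0,0,-16],[0,0,-7.5],[0,0,0],[0,0,0]],"delta_rot":[[0,0,0],[0,0,0],[0,0,0],[0,0,0],[0,0,0],[0,0,0],[0,0,0]]}' 50 60
python3 -m pendant '{"travel":[[0,0,0],[0,0,0],[0,0,0],[0,0,0],[0,0,0]],"delta_rot":[[0,0,0],[0,0,0],[0,0,0],[0,0,0],[0,0,0]]}' 0 60
python3 -m pendant '{"travel":[[0,0,15],[0,0,30],[0,0,30],[0,0,28],[-1.6,36.4,0],[-1.6,36.4,0],[-1.6,36.4,0],[-1.6,36.4,0],[-1.6,36.4,0],[-1.6,36.4,0],[-1.6,36.4,0],[-1.6,36.4,0],[-1.6,36.4,0],[-1.6,36.4,0],[-1.3,36.9,0],[0,0,0],[0,0,0],[0,0,0]],"delta_rot":[[0,0,0],[0,0,0],[0,0,0],[0,0,0],[0,0,0.0305],[0,0,0.0305],[0,0,0.0305],[0,0,0.0305],[0,0,0.0305],[0,0,0.0305],[0,0,0.0305],[0,0,0.0305],[0,0,0.0305],[0,0,0.0305],[0,0,0.0305],[0,0,0],[0,0,0],[0,0,0]]}'
```

```text
time_s: 12.43
position: [0.5417, -0.2024, 0.0575]
tool_rot: [[0.001, 0.323, 0.946], [-0.0, 0.946, -0.323], [-1.0, -0.0, 0.001]]
ft_force: [-0.3, 0.0, 0.4]
grip_width: 0.05
time_s: 12.85
position: [0.5416, -0.2033, 0.058]
tool_rot: [[0.002, 0.324, 0.946], [-0.001, 0.946, -0.324], [-1.0, -0.001, 0.002]]
ft_force: [-0.9, -1.3, 6.4]
grip_width: 0.015
time_s: 14.35
position: [0.5236, 0.1978, 0.1596]
tool_rot: [[-0.001, -0.006, 1.0], [-0.0, 1.0, 0.006], [-1.0, -0.0, -0.001]]
ft_force: [-0.7, -0.4, -2.0]
grip_width: 0.0147
```

```bash
python3 -m pendant '{"travel":[[0.3,0.6,-13],[0,0,-13],[0,0,-11],[0,0,-2],[0,0,-2],[0,0,-2],[0,0,0],[0,0,0]],"delta_rot":[[0,0,0],[0,0,0],[0,0,0],[0,0,0],[0,0,0],[0,0,0],[0,0,0],[0,0,0]]}'
python3 -m pendant '{"travel":[[0,0,-1],[0,0,-1],[0,0,-1],[0,0,0],[0,0,0]],"delta_rot":[[0,0,0],[0,0,0],[0,0,0],[0,0,0],[0,0,0]]}'
```

```text
time_s: 15.02
position: [0.5246, 0.198, 0.1179]
tool_rot: [[0.002, -0.005, 1.0], [-0.001, 1.0, 0.005], [-1.0, -0.001, 0.002]]
ft_force: [-1.1, -2.8, 2.9]
grip_width: 0.015
time_s: 15.43
position: [0.5254, 0.1981, 0.1176]
tool_rot: [[0.006, -0.006, 1.0], [-0.001, 1.0, 0.006], [-1.0, -0.001, 0.006]]
ft_force: [-4.4, -6.8, 23.9]
grip_width: 0.0147
```

```bash
python3 -m pendant '{"travel":[[-1,-1,0.5],[-0.5,-0.5,0],[0,0,0]],"delta_rot":[[0,0,0],[0,0,0],[0,0,0]]}'
python3 -m pendant '{"travel":[[-1,0,0],[-1,0,0],[0,0,0]],"delta_rot":[[0,0,0],[0,0,0],[0,0,0]]}'
python3 -m pendant '{"travel":[[1,-1,0],[0,-1,0],[0,0,0]],"delta_rot":[[0,0,0],[0,0,0],[0,0,0]]}'
python3 -m pendant '{"travel":[[0,2,0],[0,1,0],[0,0,0]],"delta_rot":[[0,0,0.06],[0,0,0],[0,0,0]]}'
python3 -m pendant '{"travel":[[1,0,0],[0,0,0],[0,0,0]],"delta_rot":[[0,0,-0.06],[0,0,-0.06],[0,0,0]]}'
```

```text
time_s: 15.68
position: [0.5246, 0.1974, 0.1177]
tool_rot: [[0.007, -0.005, 1.0], [0.002, 1.0, 0.005], [-1.0, 0.002, 0.007]]
ft_force: [-0.7, -1.0, 17.6]
grip_width: 0.0152
time_s: 15.93
position: [0.5238, 0.1975, 0.1178]
tool_rot: [[0.011, -0.005, 1.0], [0.002, 1.0, 0.005], [-1.0, 0.002, 0.011]]
ft_force: [2.8, -0.1, 15.2]
grip_width: 0.0149
time_s: 16.18
position: [0.5242, 0.1966, 0.1177]
tool_rot: [[0.009, -0.005, 1.0], [0.005, 1.0, 0.005], [-1.0, 0.005, 0.009]]
ft_force: [1.4, 6.1, 14.5]
grip_width: 0.015
time_s: 16.43
position: [0.5243, 0.1982, 0.1178]
tool_rot: [[0.009, -0.066, 0.998], [0.001, 0.998, 0.066], [-1.0, 0.0, 0.009]]
ft_force: [1.4, -2.2, 16.5]
grip_width: 0.015
time_s: 16.68
position: [0.5245, 0.1981, 0.1177]
tool_rot: [[0.007, 0.057, 0.998], [0.001, 0.998, -0.057], [-1.0, 0.001, 0.007]]
ft_force: [-1.2, -2.5, 18.8]
grip_width: 0.0146
```

```bash
python3 -m pendant '{"travel":[[0,0,15],[0,0,32],[1.6,-36.4,0],[1.6,-36.4,0],[1.6,-36.4,0],[1.6,-36.4,0],[1.6,-36.4,0],[1.6,-36.4,0],[1.6,-36.4,0],[1.6,-36.4,0],[1.6,-36.4,0],[1.6,-36.4,0],[1.6,-36.4,0],[0,0,-30],[0,0,-30],[0,0,-25],[0,0,-12],[0,0,0],[0,0,0]],"delta_rot":[[0,0,0],[0,0,0],[0,0,-0.0245],[0,0,-0.0245],[0,0,-0.0245],[0,0,-0.0245],[0,0,-0.0245],[0,0,-0.0245],[0,0,-0.0245],[0,0,-0.0245],[0,0,-0.0245],[0,0,-0.0245],[0,0,-0.0245],[0,0,0],[0,0,0],[0,0,0],[0,0,0],[0,0,0],[0,0,0]]}'
```

```text
time_s: 18.27
position: [0.5404, -0.2023, 0.0645]
tool_rot: [[-0.0, 0.318, 0.948], [0.0, 0.948, -0.318], [-1.0, 0.0, -0.0]]
ft_force: [-0.5, 0.7, -2.9]
grip_width: 0.0151
```

```bash
python3 -m pendant '{"travel":[[0,0,-4],[0,0,-1.5],[0,0,-0.8],[0,0,-0.7],[0,0,0],[0,0,0]],"delta_rot":[[0,0,0],[0,0,0],[0,0,0],[0,0,0],[0,0,0],[0,0,0]]}'
```

```text
time_s: 18.77
position: [0.5405, -0.2025, 0.058]
tool_rot: [[0.001, 0.318, 0.948], [-0.001, 0.948, -0.318], [-1.0, -0.0, 0.001]]
ft_force: [-0.7, 0.2, 2.0]
grip_width: 0.0153
```

```bash
python3 -m pendant '{"travel":[[0,0,0],[0,0,0],[0,0,0],[0,0,20],[0,0,40],[0,0,38],[3,-30,0],[3,-30,0],[3,-30,0],[4,-31,0],[0,0,0],[0,0,0],[0,0,0]],"delta_rot":[[0,0,0],[0,0,0],[0,0,0],[0,0,0],[0,0,0],[0,0,0],[0,0,0.11],[0,0,0.11],[0,0,0.11],[0,0,0.108],[0,0,0],[0,0,0],[0,0,0]]}' 50 60
python3 bars.py w7
```

```text
time_s: 19.85
position: [0.5532, -0.3229, 0.1552]
tool_rot: [[-0.0, -0.113, 0.994], [0.001, 0.994, 0.113], [-1.0, 0.001, -0.0]]
ft_force: [-0.3, 0.2, -0.2]
grip_width: 0.05
bar px [460.62 227.95] c [ 539.28 -205.84] size [24.54 80.28] yaw -18.878891
bar px [280.51 228.04] c [ 553.04 -324.37] size [80.27 16.08] yaw 6.5344315
```

View pics/w7.png

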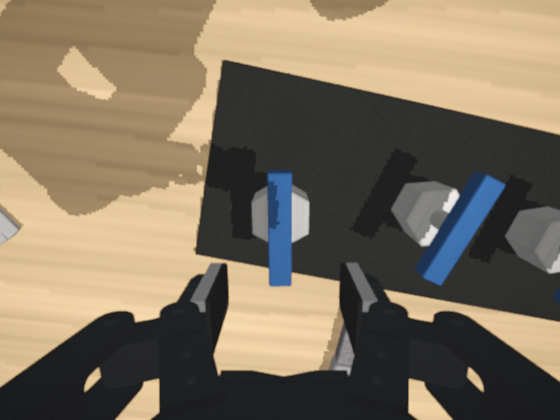

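```bash
python3 -m pendant '{"travel":[[0,-1.4,-25],[0,0,-25],[0,0,-25],[0,0,-16],[0,0,-6.5],[0,0,0],[0,0,0]],"delta_rot":[[0,0,0],[0,0,0],[0,0,0],[0,0,0],[0,0,0],[0,0,0],[0,0,0]]}' 50 60
python3 -m pendant '{"travel":[[0,0,0],[0,0,0],[0,0,0],[0,0,0],[0,0,0]],"delta_rot":[[0,0,0],[0,0,0],[0,0,0],[0,0,0],[0,0,0]]}' 0 60
python3 -m pendant '{"travel":[[0,0,15],[0,0,30],[0,0,30],[0,0,28],[-2.1,37.4,0],[-2.1,37.4,0],[-2.1,37.4,0],[-2.1,37.4,0],[-2.1,37.4,0],[-2.1,37.4,0],[-2.1,37.4,0],[-2.1,37.4,0],[-2.1,37.4,0],[-2.1,37.4,0],[-2.1,37.4,0],[-2.1,37.4,0],[-2.1,37.4,0],[-2,36.8,0],[0,0,0],[0,0,0]],"delta_rot":[[0,0,0],[0,0,0],[0,0,0],[0,0,0],[0,0,-0.0075],[0,0,-0.0075],[0,0,-0.0075],[0,0,-0.0075],[0,0,-0.0075],[0,0,-0.0075],[0,0,-0.0075],[0,0,-0.0075],[0,0,-0.0075],[0,0,-0.0075],[0,0,-0.0075],[0,0,-0.0075],[0,0,-0.0075],[0,0,-0.0075],[0,0,0],[0,0,0]]}'
```

```text
time_s: 20.48
position: [0.5538, -0.3244, 0.0589]
tool_rot: [[0.001, -0.114, 0.993], [-0.001, 0.993, 0.114], [-1.0, -0.001, 0.001]]
ft_force: [0.2, 0.2, -0.6]
grip_width: 0.0499
time_s: 20.9
position: [0.5537, -0.3251, 0.0591]
tool_rot: [[0.002, -0.114, 0.993], [-0.001, 0.993, 0.114], [-1.0, -0.002, 0.001]]
ft_force: [-0.9, -0.3, 6.2]
grip_width: 0.0148
time_s: 22.57
position: [0.5232, 0.2, 0.1605]
tool_rot: [[-0.001, -0.013, 1.0], [-0.0, 1.0, 0.013], [-1.0, -0.0, -0.001]]
ft_force: [0.6, -1.1, -2.6]
grip_width: 0.0151
```

```bash
python3 -m pendant '{"travel":[[1.2,-1.6,-13],[0,0,-13],[0,0,-10],[0,0,-2],[0,0,-2],[0,0,-2],[0,0,0],[0,0,0]],"delta_rot":[[0,0,0],[0,0,0],[0,0,0],[0,0,0],[0,0,0],[0,0,0],[0,0,0],[0,0,0]]}'
python3 -m pendant '{"travel":[[0,0,-1],[0,0,-1],[0,0,-1],[0,0,0],[0,0,0]],"delta_rot":[[0,0,0],[0,0,0],[0,0,0],[0,0,0],[0,0,0]]}'
```

```text
time_s: 23.23
position: [0.5254, 0.1966, 0.1194]
tool_rot: [[0.001, -0.009, 1.0], [0.0, 1.0, 0.009], [-1.0, 0.0, 0.001]]
ft_force: [0.3, -0.3, -1.1]
grip_width: 0.0146
time_s: 23.65
position: [0.5262, 0.1967, 0.1184]
tool_rot: [[0.004, -0.009, 1.0], [0.0, 1.0, 0.009], [-1.0, 0.0, 0.004]]
ft_force: [-3.1, -2.0, 14.3]
grip_width: 0.0143
```

```bash
python3 -m pendant '{"travel":[[-0.9,0.9,0],[-0.9,0.9,0],[0,0,0],[0,0,0]],"delta_rot":[[0,0,0],[0,0,0],[0,0,0],[0,0,0]]}'
python3 -m pendant '{"travel":[[-1,1,0],[0,0,0],[0,0,0]],"delta_rot":[[0,0,0],[0,0,0],[0,0,0]]}'
```

```text
time_s: 23.98
position: [0.5254, 0.1976, 0.1186]
tool_rot: [[0.007, -0.01, 1.0], [-0.002, 1.0, 0.01], [-1.0, -0.002, 0.007]]
ft_force: [1.0, -6.0, 13.7]
grip_width: 0.0146
time_s: 24.23
position: [0.5224, 0.1995, 0.1162]
tool_rot: [[0.0, -0.009, 1.0], [0.0, 1.0, 0.009], [-1.0, 0.0, 0.0]]
ft_force: [0.1, 0.7, -2.1]
grip_width: 0.0149
```

```bash
python3 -m pendant '{"travel":[[0,0,-2],[0,0,-2],[0,0,-2],[0,0,0],[0,0,0]],"delta_rot":[[0,0,0],[0,0,0],[0,0,0],[0,0,0],[0,0,0]]}'
python3 -m pendant '{"travel":[[0,0,-2],[0,0,-2],[0,0,-1.5],[0,0,0],[0,0,0]],"delta_rot":[[0,0,0],[0,0,0],[0,0,0],[0,0,0],[0,0,0]]}'
```

```text
time_s: 24.65
position: [0.5222, 0.1995, 0.1095]
tool_rot: [[-0.001, -0.009, 1.0], [-0.0, 1.0, 0.009], [-1.0, -0.0, -0.001]]
ft_force: [-0.6, -0.6, -1.8]
grip_width: 0.0149
time_s: 25.07
position: [0.5224, 0.1995, 0.1043]
tool_rot: [[-0.0, -0.009, 1.0], [-0.0, 1.0, 0.009], [-1.0, -0.0, -0.0]]
ft_force: [-0.5, -1.3, -2.9]
grip_width: 0.0147
```

```bash
python3 -m pendant '{"travel":[[0,0,-1],[0,0,-1],[0,0,0],[0,0,0]],"delta_rot":[[0,0,0],[0,0,0],[0,0,0],[0,0,0]]}'
python3 -m pendant '{"travel":[[0,0,-0.7],[0,0,0],[0,0,0],[0,0,0]],"delta_rot":[[0,0,0],[0,0,0],[0,0,0],[0,0,0]]}'
python3 - <<'E'
from h import *
o=[]
for n in("scene","side"):
    i,m=grab(n);cv2.imwrite(f"pics/{n}8.png",i[...,::-1])
    for X,w in(([.524,.199,.07],50),([.55,-.2,.05],90)):
        p=proj(m,X)[0].astype(int);y=max(p[1]-w,0);x=max(p[0]-int(w*1.33),0)
        o.append(cv2.resize(i[y:y+2*w,x:x+int(2.66*w)],(400,300),interpolation=cv2.INTER_CUBIC))
cv2.imwrite("pics/v8.png",np.clip(np.vstack([np.hstack(o[:2]),np.hstack(o[2:])])[...,::-1]*1.4,0,255).astype(np.uint8))
E
```

```text
time_s: 25.4
position: [0.5226, 0.1995, 0.1031]
tool_rot: [[0.001, -0.009, 1.0], [-0.0, 1.0, 0.009], [-1.0, -0.0, 0.001]]
ft_force: [-2.3, -2.0, 6.1]
grip_width: 0.0152
time_s: 25.73
position: [0.5227, 0.1995, 0.1031]
tool_rot: [[0.002, -0.009, 1.0], [0.0, 1.0, 0.009], [-1.0, 0.0, 0.002]]
ft_force: [-3.9, -2.3, 11.2]
grip_width: 0.0147
```

View pics/v8.png

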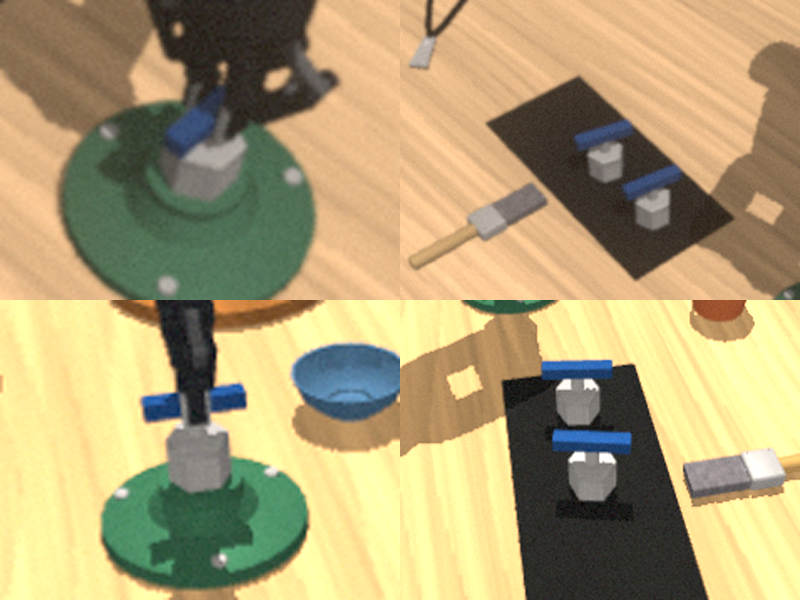

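Fully home (TCP 103.1 mm matches the 103 mm expected at the seat, with firm contact and no brass visible). The other two stand upright on the mat. Handing in.

```bash
python3 -c "
from rig import close_job;print(close_job())"
```

```text
the job is handed in; nothing more can be done
None
```

The fitting socket is fully home on the nut with its T-bar still gripped, and the job is handed in (no verdict is reported).

I tried the sockets from nearest the turntable to farthest. The first two stopped about 16 mm above the seat and did not drop with small shifts and turns, so I stood each back upright on the mat. The third stopped at the nut's top at first. It dropped on after about 3 mm of sideways search and went down to the seat.

**Last checks**
- **Seating:** the tool height was 103.1 mm, against about 103 mm expected with the mouth on the seat. It pressed with about 11 N, tilt was about 0.002 rad, and the pictures show no brass below the socket.
- **Grip:** the opening was about 15 mm on the 16 mm bar, with 60 N set.
- **Other two sockets:** both stand upright on the mat.
- **Bystanders:** the brush and bowl look unmoved. The pot is only partly in the last pictures, but nothing passed near it.

One disagreement: the socket settled about 2 mm from the nut position I had measured by camera, which is about the calibration error.

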